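Open the clamshell test fixture and hold its lid up

TASK

The module in the clamshell test fixture has been tested: first turn the pressure knob on the lid anticlockwise until it clicks past its detent, then pull the spring latch at the front of the lid sideways to free the lid from the ball stud, and lift the lid to about 45 degrees. The lid has no stay, so finish while still gripping it and holding it raised there, for a colleague to take the module out; never let it drop, and leave the module and the other things on the bench where they are.

Things in the scene. Friction and masses are not known exactly. Their poses are not given: they have to be found in the camera images.
- fixture: Clamshell test fixture, fixed to the bench: grey housing 210 (x) x 150 (y) x 45 mm high under an aluminium-framed lid (124 mm wide, 70 to 80 mm above the bench) hinged along the rear (+x) edge. Origin: centre of its underside on the bench; +x points to the hinge, -x (front: tongue, coupler, latch) roughly to the robot, +y to its left, z up.
- knob (a joint): Angle of the pressure knob, rad: 0 = tight, grows anticlockwise seen from above, stop at 1.4; starts at 0 to 0.2. A spring plunger resists from about 0.4 (up to about 0.2 N m), clicks over at 0.85 and then drives it to about 1.25; let go before 0.85 it springs back. Beyond 1.15 the pressure is released. Friction 0.03 N m besides.
- knob_grip (a point): Height to grip on the axis of the black knob amid the lid, 114 mm above the bench (fixture x = 2 mm, y = 0). Round skirt of 40 mm diameter, top at 94 mm; on it an upright bar 42 mm long, 12 mm thick, from 94 to 122 mm above the bench. The point turns with the knob: y along the bar, x across it (pinch along x), z up.
- latch (a joint): Travel of the spring latch in the lid, m, towards the fixture's +y (left): 0 = home, bolt 5 mm under the ball; stop at 0.012. The spring pulls it home with 3 N at 0 and 6.6 N at the stop. Beyond 0.007 the bolt clears the ball and the lid can rise; with the lid 0.15 rad up the latch may slide home again. Locked, the lid has 0.007 rad of play.
- latch_grip (a point): Mid-height of the latch's upright dark steel finger tab, on the coupler head at the lid's front: 116 mm above the bench, fixture x = -85 mm, y = 0 with the lid shut; moves with latch and lid. Tab 24 mm (x) by 12 mm (y: pinch and pull along y), from 92 to 124 mm above the bench; a bar at its foot reaches 32 mm left. Axes as the fixture's while shut.
- lid (a joint): Opening angle of the lid about its rear hinge, rad: 0 = shut, grows as the front rises, stop at 1.25 (it never stays open alone, but falls shut). With its parts it weighs 0.5 to 0.8 kg; about 3 N at the tab lifts it.
- lid_hinge (a point): Middle of the hinge axis (fixture x = 85 mm, y = 0, 75 mm above the bench), which runs along the fixture's y. With the lid shut the tab's grip point lies 170 mm in front of it and 41 mm above it.
- nest (a point): Middle of the module's nest on the fixture's top plate, 45 mm above the bench, under the lid.
- module: Loose green circuit module 58 x 48 mm, 6 mm high, lying in the nest under the lid with 2 mm of room. Origin: centre of its underside. Leave it.
- screwdriver: Screwdriver with black handle, 190 mm long, lying left of the fixture. Leave it.
- solder_spool: Metal spool of solder, 56 mm diameter, 38 mm high, standing right of the fixture. Leave it.
- cutters: Side cutters with black grips, 140 mm long, 16 mm high, on the left of the bench. Leave them.
- multimeter: Grey handheld multimeter 165 x 80 x 43 mm, lying face up on the right. Leave it.
- dispenser: White plastic solvent bottle, 60 mm diameter, 118 mm high, at the back right. Leave it.
- tape_roll: Black roll of tape, 64 mm diameter, 19 mm high, lying flat on the front right. Leave it.
- parts_tray: Black tray 130 x 90 x 28 mm with one divider, on the left. Leave it.
- coupler (a point): Centre of the steel ball stud (20 mm diameter) at the fixture's front, 66 mm above the bench. Over it sits the coupler head on the lid's tongue, a steel block 44 x 44 mm with its top 86 mm above the bench; the latch's bolt hooks under the ball from the left.

How it is judged:
On the way, in this order (a step that is already met when the one before it is completed fails the run):
1. the pressure knob is turned past its detent with the lid still shut (value of joint knob above 1.15 rad and value of joint lid below 0.03 rad), for 0.2 s.
2. the latch is pulled sideways clear of the ball (value of joint latch above 0.006 m), for 0.1 s.
At the end, for the whole second after the job is handed in: The lid is held by the gripper's fingers (contact of more than 1 N on the lid or its latch or knob), still, 35 to 55 degrees open (0.61 to 0.96 rad); the knob is past its detent (over 1.15 rad), and the module lies in its nest (within 6 mm) (value of joint lid between 0.61 and 0.96 rad and velocity of joint lid between -0.1 and 0.1 rad/s and contact force between the fingers and lid above 1 N and value of joint knob above 1.15 rad and horizontal distance between module and nest below 0.006 m and distance between module and nest below 0.008 m); the arm keeps its last pose, push and grip.
It fails at once if the latch is pulled while the knob still presses on the module (value of joint latch above 0.006 m and value of joint knob below 0.9 rad).
It fails at once if the lid drops (closes faster than 2 rad/s) (velocity of joint lid below -2 rad/s).
It fails at once if the module is pushed out of its nest (distance between module and nest above 0.012 m).
It fails at once if another thing on the bench is moved more than 30 mm (distance of any of screwdriver, solder_spool, cutters, multimeter, dispenser, tape_roll, parts_tray from where it was at the start of the episode above 0.03 m).
It also fails if it takes over 48 s, if anything falls off the work surface, if the arm or the gripper's body presses on something with over 40 N, if the wrist force passes 120 N, or if a joint passes its speed limit or range.

ROBOT

A 7-joint arm with a two-finger parallel gripper is mounted at the origin on the work surface. World frame = base frame: x ahead of the robot, y to its left, z up, the work surface at z = 0. Lengths are in m, angles in rad, forces in N, time in s.
With the tool pointing down it reaches from about 0.425 to 1.025 m from the base axis. Payload 3.6 kg.
Tool frame: the origin (TCP) lies midway between the tips of the shut fingers; the grasp point (between the pads) lies env.pinch_z behind it (env.pinch_z is the distance from the TCP to the grasp point, in m); z points along the fingers, y is the line along which they close (so a half turn about z gives the same grasp; the last joint's range is limited). The gripper opens to 85 mm and grips with 20 to 120 N. Pads are 22 mm wide; open, the fingers measure 114 mm over their backs; the gripper's body (76 mm by 85 mm) begins 54 mm behind the grasp point. The pads swing forward as they close: fully open they stand 13 mm farther back than shut.
Start: joints at [1.091, 0.591, 0.048, 1.609, -0.033, 0.943, -0.034], TCP at [0.273, -0.672, 0.231] pointing down, gripper open.
Joint ranges: [-2.69, 2.69], [-0.47, 2.24], [-1.27, 1.36], [0.19, 2.51], [-1.53, 4.68], [0.08, 2.07], [-3.09, 3.09]. Speed limits (rad/s): [2.57, 2.57, 3.14, 3.14, 3.14, 3.14, 3.14].

INTERFACE

Orientations are given as a rotation vector (axis times angle).
In Python, from plant import env, optics gives the robot as it stands. The module is installed in compiled form; this text tells all that it offers.
- The arm moves only by the tool send_rows, never from a script. Its argument "plan" is a list of rows, each an object of numbers: "fingers": the finger opening in m, from 0 to 0.0854; "dx", "dy", "dz": the shift along the tool's x, y, z in m; "rx", "ry", "rz": the turn, a rotation vector about the tool's x, y, z in degrees. A call has 1 to 12 rows; each row is the pose to reach, as a shift and turn from the pose commanded when the call began, along the tool's axes at that moment; what a row does not reach only later rows make up. A row lasts 1/10 s, in which the tool goes at most 50 mm and 8.59 degrees, less where a joint would pass 70% of its speed; a pose out of reach is approached as far as the arm can. A call with a gripper value outside its range is refused whole. The fingers move at their own pace and stop on an object; the grip force is fixed at half the most. Time passes only in rows, so rows that repeat a pose let the fingers close. It gives the time, the measured TCP pose, the force, the opening and the grip force at its end, in the units of the state.
- env.get_state(): the state, without advancing time (a new reading comes with each control period).
- optics.get_image(name): name is "side" or "top"; returns a dict with "frame" (480x640x3 uint8, red, green, blue), "depth" (480x640 float32, m along the optical axis (not along the pixel's ray), 0 where there is no reading), "mtx" (3x3 intrinsics, pixels), "R" (3x3) and "t" (3): a world point X has camera coordinates R X + t. Camera axes: x right, y down, z forward; pixel columns grow to the right and rows downward; lengths in m; the calibration is good to about 2 mm. A picture is of the moment at which its call begins.
- env.hand_in(): hands the job in; it is judged then, once.
Trained networks look in a picture, given as the dict that the camera call returned (one of the last four; its "shot" number tells which), for a name from the list of things; names that differ only in an ending like _2 or _b are one class to them, and where a whole thing is asked for, a point or a joint stands for the part that bears it (a point fixed in the world has none). Each returns a list of dicts, best first, with "conf" (0 to 1); they miss things now and then, are a little off and sometimes report something else, mostly with a low value. They report only what shows in the picture. A call takes as long as a camera call.
- optics.search_frame(query, picture): "centre" ([column, row] as shares, 0 to 1, of the picture: columns of its width, rows of its height, amid what is visible of it).
- optics.trace(query, picture): "region" (480x640 bool, what is visible of it) and "centre" ([column, row] as shares, 0 to 1, of the picture: columns of its width, rows of its height, amid what is visible of it).
The state is a dict: "time": time; "joint_positions": joint angles; "qd": joint speeds; "tau": joint torques, N m; "tcp_pos": TCP position; "tcp_rot": TCP orientation; "contact_force": force on the tool from outside, world axes, zero at the start; "torque": the same for the moment, N m; "grip_width": finger opening in m; "finger_force": force on a finger pad.
Only numpy, scipy, OpenCV 4.12 (cv2) and the standard library are available. Lean on these libraries where they do the work, as an engineer would, in place of code of your own. Each camera call takes 0.05 s, during which the arm holds its last target. There are 200 camera calls.

## Working session

There is one attempt and no reset: what is moved stays moved. The work goes in short steps, Python scripts to look and compute and a tool call to move; the robot and the scene stay as the last step left them, time stands still between calls to the robot, and variables do not carry over. Pictures are saved under pics/ and viewed, at most 10 in all, crops included, and the job is handed in when it is done.

Besides the shell and the picture viewer there is one more tool, called after ">>>" as name([rows], argument=value, ...), one row to a line, values as JSON. send_rows: Moves the arm, as the interface text tells. Its arguments: {"type":"object","properties":{"plan":{"type":"array","items":{"type":"object","properties":{"fingers":{"type":"number"},"dx":{"type":"number"},"dy":{"type":"number"},"dz":{"type":"number"},"rx":{"type":"number"},"ry":{"type":"number"},"rz":{"type":"number"}}}}},"required":["plan"]}

```bash
mkdir -p pics; cat > h.py <<'E'
import numpy as np, cv2
from plant import env, optics
from scipy.spatial.transform import Rotation as Ro
def world(p,m):
    v,u=np.nonzero(m&(p['depth']>0)); d=p['depth'][v,u]
    c=np.linalg.inv(p['mtx'])@np.vstack([u,v,np.ones(len(u))])*d
    return (p['R'].T@(c-np.array(p['t']).reshape(3,1))).T
E
python3 - <<'E'
from h import *
s=env.get_state();print({k:np.round(v,3) for k,v in s.items()},env.pinch_z)
for n in('top','side'):
    p=optics.get_image(n);cv2.imwrite(f'pics/{n}0.png',p['frame'][:,:,::-1])
    for q in('fixture','knob','latch','lid'):
        for r in optics.trace(q,p)[:2]:
            w=world(p,r['region']);print(n,q,round(r['conf'],2),np.round(r['centre'],3),len(w),np.round(np.median(w,0),3),np.round(np.percentile(w,[2,98],axis=0),3).tolist())
            if q in('knob','latch'):
                t=w[w[:,2]>(0.115)];
                if len(t)>5:
                    c,sz,a=cv2.minAreaRect(t[:,:2].astype(np.float32)*1000);print('   toprect',np.round(c,1),np.round(sz,1),a,len(t))
            if q in('fixture','lid'):
                lo,hi=(0.04,.05) if q=='fixture' else (.068,.084)
                t=w[(w[:,2]>lo)&(w[:,2]<hi)]
                if len(t)>5: c,sz,a=cv2.minAreaRect(t[:,:2].astype(np.float32)*1000);print('   rect',np.round(c,1),np.round(sz,1),a,len(t))
E
```

```text
{'time': np.float64(0.0), 'joint_positions': array([ 1.092,  0.592,  0.048,  1.61 , -0.033,  0.943, -0.034]), 'qd': array([ 0.   ,  0.001, -0.002, -0.   ,  0.001, -0.001,  0.   ]), 'tau': array([-0.0000e+00, -5.4869e+01,  1.5460e+00, -1.9812e+01,  9.0000e-03,
        9.0000e-03,  0.0000e+00]), 'tcp_pos': array([ 0.273, -0.671,  0.23 ]), 'tcp_rot': array([-3.081e+00, -6.020e-01,  1.000e-03]), 'contact_force': array([-0.21 , -0.012, -0.431]), 'torque': array([ 0.004,  0.027, -0.015]), 'finger_force': np.float64(0.0), 'grip_width': np.float64(0.085)} 0.0187
top fixture 0.94 [0.402 0.491] 6057 [0.57  0.113 0.078] [[0.477, 0.045, 0.032], [0.675, 0.19, 0.12]]
   rect [580.8 118.5] [208.9 147.3] 6.218727111816406 1321
top knob 0.62 [0.242 0.676] 663 [0.369 0.33  0.011] [[0.314, 0.292, -0.001], [0.436, 0.352, 0.016]]
top knob 0.51 [0.399 0.474] 295 [0.58  0.117 0.104] [[0.565, 0.099, 0.084], [0.601, 0.137, 0.123]]
   toprect [583.3 118.8] [13.1 41.1] 18.98688316345215 119
top latch 0.71 [0.396 0.557] 272 [0.494 0.119 0.092] [[0.482, 0.099, 0.082], [0.508, 0.141, 0.126]]
   toprect [497.2 109
[... 297 characters left out ...]
2]]
   rect [572.2 117.7] [195.1 124.2] 5.063414573669434 3277
side fixture 0.97 [0.488 0.621] 5330 [0.583 0.156 0.075] [[0.48, 0.064, 0.011], [0.686, 0.2, 0.117]]
   rect [582.6 121.6] [207.2 151. ] 6.9541754722595215 1232
side knob 0.72 [0.486 0.57 ] 239 [0.585 0.125 0.098] [[0.567, 0.102, 0.087], [0.602, 0.14, 0.123]]
   toprect [584.2 118.8] [12.7 45.2] 14.935243606567383 71
side latch 0.83 [0.541 0.574] 375 [0.497 0.123 0.091] [[0.483, 0.094, 0.056], [0.511, 0.143, 0.125]]
   toprect [498.4 108.8] [23.6 15.7] 5.5010762214660645 61
side lid 0.67 [0.49  0.588] 2762 [0.576 0.13  0.079] [[0.483, 0.061, 0.061], [0.661, 0.182, 0.121]]
   rect [571.4 117.9] [191.8 128.1] 6.855124473571777 2074
```

View pics/top0.png

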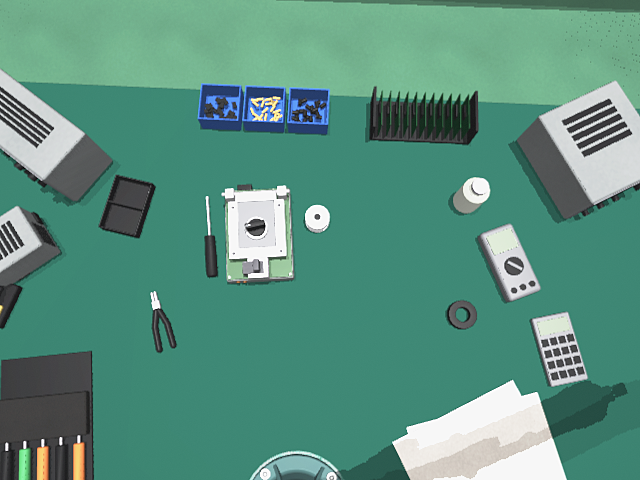

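View pics/side0.png

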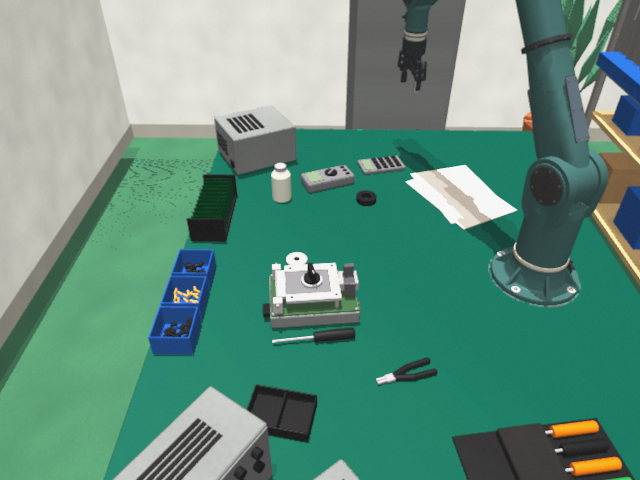

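The top view shows the fixture around pixel (257,235), with the knob at (255,227) and the latch tab at (250,267). Measured values:
- Fixture yaw is about 6.3°.
- The knob is at (0.584, 0.119), with its bar's across-axis at about 17°.
- The tab is at (0.4975, 0.109).

```bash
cat >> h.py <<'E'
def Rt(yaw,tilt=0):
    """tool down, y at yaw deg; tilt>0: body leans towards robot (fingers point forward)"""
    a=np.radians(yaw); y=np.array([np.cos(a),np.sin(a),0]); z=np.array([0,0,-1.]); x=np.cross(y,z)
    R=np.column_stack([x,y,z])
    k=Ro.from_rotvec(np.radians(-tilt)*y).as_matrix()
    return k@R
def go(grasp,yaw,tilt=0):
    s=env.get_state(); R0=Ro.from_rotvec(s['tcp_rot']).as_matrix(); R=Rt(yaw,tilt)
    t=np.array(grasp)+env.pinch_z*R[:,2]
    d=R0.T@(t-s['tcp_pos']); r=np.degrees(Ro.from_matrix(R0.T@R).as_rotvec())
    print('t',s['time'],'shift mm',np.round(d*1000,1),'rot',np.round(r,1),'world',np.round((t-s['tcp_pos'])*1000,1))
E
python3 -c "
from h import *
go([.584,.119,.20],17); print(Rt(96,30)[:,2])"
```

```text
t 0.5 shift mm [ 585.9 -615.5   50. ] rot [ -0.    0.  -84.9] world [311.2 790.7 -50. ]
[ 0.49726095  0.05226423 -0.8660254 ]
```

>>> send_rows([
  {"dx":0.586,"dy":-0.6155,"dz":0.05,"rz":-84.9,"fingers":0.06},
  {"dx":0.586,"dy":-0.6155,"dz":0.05,"rz":-84.9,"fingers":0.06},
  {"dx":0.586,"dy":-0.6155,"dz":0.05,"rz":-84.9,"fingers":0.06},
  {"dx":0.586,"dy":-0.6155,"dz":0.05,"rz":-84.9,"fingers":0.06},
  {"dx":0.586,"dy":-0.6155,"dz":0.05,"rz":-84.9,"fingers":0.06},
  {"dx":0.586,"dy":-0.6155,"dz":0.05,"rz":-84.9,"fingers":0.06},
  {"dx":0.586,"dy":-0.6155,"dz":0.05,"rz":-84.9,"fingers":0.06},
  {"dx":0.586,"dy":-0.6155,"dz":0.05,"rz":-84.9,"fingers":0.06},
  {"dx":0.586,"dy":-0.6155,"dz":0.05,"rz":-84.9,"fingers":0.06},
  {"dx":0.586,"dy":-0.6155,"dz":0.05,"rz":-84.9,"fingers":0.06},
  {"dx":0.586,"dy":-0.6155,"dz":0.05,"rz":-84.9,"fingers":0.06},
  {"dx":0.586,"dy":-0.6155,"dz":0.05,"rz":-84.9,"fingers":0.06},
])

```text
validation failed for argument at $.pl...
```

```bash
python3 -c "
from h import *
s=env.get_state();print(s['tcp_pos'],s['joint_positions'],s['contact_force'])
go([.584,.119,.20],17)"
```

```text
[ 0.27278861 -0.67170955  0.23128242] [ 1.09152707  0.5912064   0.04841221  1.60854189 -0.03330674  0.94267036
 -0.03369081] [ 0.17977177 -0.94087242  0.2031685 ]
t 0.5 shift mm [ 585.9 -615.5   50. ] rot [ -0.    0.  -84.9] world [311.2 790.7 -50. ]
```

>>> send_rows([
  {"dx":0.03,"dy":-0.03,"dz":0.0,"rx":0,"ry":0,"rz":-5,"fingers":0.06},
])

```text
time: 0.6
tcp_pos: [0.2846, -0.6382, 0.2315]
tcp_rot: [3.051, 0.725, -0.007]
contact_force: [-0.0, -0.6, 0.1]
grip_width: 0.0733
finger_force: 0.0
```

>>> send_rows([
  {"dx":0.25,"dy":-0.25,"dz":0.0,"rx":0,"ry":0,"rz":-40,"fingers":0.06},
  {"dx":0.25,"dy":-0.25,"dz":0.0,"rx":0,"ry":0,"rz":-40,"fingers":0.06},
  {"dx":0.25,"dy":-0.25,"dz":0.0,"rx":0,"ry":0,"rz":-40,"fingers":0.06},
  {"dx":0.25,"dy":-0.25,"dz":0.0,"rx":0,"ry":0,"rz":-40,"fingers":0.06},
  {"dx":0.25,"dy":-0.25,"dz":0.0,"rx":0,"ry":0,"rz":-40,"fingers":0.06},
  {"dx":0.25,"dy":-0.25,"dz":0.0,"rx":0,"ry":0,"rz":-40,"fingers":0.06},
  {"dx":0.25,"dy":-0.25,"dz":0.0,"rx":0,"ry":0,"rz":-40,"fingers":0.06},
  {"dx":0.25,"dy":-0.25,"dz":0.0,"rx":0,"ry":0,"rz":-40,"fingers":0.06},
])

```text
time: 1.4
tcp_pos: [0.4003, -0.2891, 0.2317]
tcp_rot: [-2.607, -1.75, -0.004]
contact_force: [0.3, -0.4, -0.0]
grip_width: 0.0597
finger_force: 0.0
```

```bash
python3 -c "
from h import *
go([.584,.119,.20],17)"
```

```text
t 1.4 shift mm [447.1  15.4  51.8] rot [  0.1  -0.2 -39.3] world [183.7 408.1 -50.4]
```

>>> send_rows([
  {"dx":0.447,"dy":0.015,"dz":0.052,"rx":0,"ry":0,"rz":-39.3,"fingers":0.06},
  {"dx":0.447,"dy":0.015,"dz":0.052,"rx":0,"ry":0,"rz":-39.3,"fingers":0.06},
  {"dx":0.447,"dy":0.015,"dz":0.052,"rx":0,"ry":0,"rz":-39.3,"fingers":0.06},
  {"dx":0.447,"dy":0.015,"dz":0.052,"rx":0,"ry":0,"rz":-39.3,"fingers":0.06},
  {"dx":0.447,"dy":0.015,"dz":0.052,"rx":0,"ry":0,"rz":-39.3,"fingers":0.06},
  {"dx":0.447,"dy":0.015,"dz":0.052,"rx":0,"ry":0,"rz":-39.3,"fingers":0.06},
  {"dx":0.447,"dy":0.015,"dz":0.052,"rx":0,"ry":0,"rz":-39.3,"fingers":0.06},
  {"dx":0.447,"dy":0.015,"dz":0.052,"rx":0,"ry":0,"rz":-39.3,"fingers":0.06},
  {"dx":0.447,"dy":0.015,"dz":0.052,"rx":0,"ry":0,"rz":-39.3,"fingers":0.06},
  {"dx":0.447,"dy":0.015,"dz":0.052,"rx":0,"ry":0,"rz":-39.3,"fingers":0.06},
  {"dx":0.447,"dy":0.015,"dz":0.052,"rx":0,"ry":0,"rz":-39.3,"fingers":0.06},
  {"dx":0.447,"dy":0.015,"dz":0.052,"rx":0,"ry":0,"rz":-39.3,"fingers":0.06},
])

```text
time: 2.6
tcp_pos: [0.5854, 0.1076, 0.179]
tcp_rot: [1.884, 2.513, -0.003]
contact_force: [0.6, -0.7, 0.4]
grip_width: 0.0602
finger_force: 0.0
```

```bash
python3 -c "
from h import *
go([.584,.119,.118],17);print(np.round(env.get_state()['joint_positions'],2))"
```

```text
t 2.6 shift mm [11.5  2.  79.7] rot [-0.1  0.1 -0.7] world [ -1.4  11.4 -79.7]
[ 0.04  0.52 -0.41  1.94  0.3   0.74 -0.26]
```

>>> send_rows([
  {"dx":0.0115,"dy":0.002,"dz":0.01,"rx":0,"ry":0,"rz":-0.7,"fingers":0.06},
  {"dx":0.0115,"dy":0.002,"dz":0.03,"rx":0,"ry":0,"rz":-0.7,"fingers":0.06},
  {"dx":0.0115,"dy":0.002,"dz":0.055,"rx":0,"ry":0,"rz":-0.7,"fingers":0.06},
  {"dx":0.0115,"dy":0.002,"dz":0.07,"rx":0,"ry":0,"rz":-0.7,"fingers":0.06},
  {"dx":0.0115,"dy":0.002,"dz":0.08,"rx":0,"ry":0,"rz":-0.7,"fingers":0.06},
  {"dx":0.0115,"dy":0.002,"dz":0.08,"rx":0,"ry":0,"rz":-0.7,"fingers":0.06},
])

```text
time: 3.2
tcp_pos: [0.5833, 0.1207, 0.0979]
tcp_rot: [-1.866, -2.525, 0.004]
contact_force: [0.0, -0.6, 0.2]
grip_width: 0.0597
finger_force: 0.0
```

>>> send_rows([
  {"dx":0,"dy":0,"dz":0,"rx":0,"ry":0,"rz":0,"fingers":0.03},
  {"dx":0,"dy":0,"dz":0,"rx":0,"ry":0,"rz":0,"fingers":0.0},
  {"dx":0,"dy":0,"dz":0,"rx":0,"ry":0,"rz":0,"fingers":0.0},
  {"dx":0,"dy":0,"dz":0,"rx":0,"ry":0,"rz":0,"fingers":0.0},
  {"dx":0,"dy":0,"dz":0,"rx":0,"ry":0,"rz":0,"fingers":0.0},
  {"dx":0,"dy":0,"dz":0,"rx":0,"ry":0,"rz":0,"fingers":0.0},
  {"dx":0,"dy":0,"dz":0,"rx":0,"ry":0,"rz":0,"fingers":0.0},
])

```text
time: 3.9
tcp_pos: [0.5819, 0.1204, 0.1]
tcp_rot: [-1.866, -2.525, 0.007]
contact_force: [-4.4, -2.1, 6.7]
grip_width: 0.0105
finger_force: 59.1
```

```bash
python3 -c "
from h import *
go([.584,.119,.118],79);s=env.get_state();print(np.round(s['joint_positions'],2),s['torque'])"
```

```text
t 3.9 shift mm [-1.9  1.6  0.7] rot [ -0.3  -0.1 -61.9] world [ 2.1 -1.4 -0.7]
[-0.03  0.63 -0.36  1.98  0.37  0.6  -0.34] [-0.32933652  1.0230235  -0.01561702]
```

>>> send_rows([
  {"dx":0,"dy":-0.0015,"dz":-0.0015,"rx":0,"ry":0,"rz":-8,"fingers":0.0},
  {"dx":0,"dy":-0.0015,"dz":-0.0015,"rx":0,"ry":0,"rz":-16,"fingers":0.0},
  {"dx":0,"dy":-0.0015,"dz":-0.0015,"rx":0,"ry":0,"rz":-24,"fingers":0.0},
  {"dx":0,"dy":-0.0015,"dz":-0.0015,"rx":0,"ry":0,"rz":-32,"fingers":0.0},
  {"dx":0,"dy":-0.0015,"dz":-0.0015,"rx":0,"ry":0,"rz":-40,"fingers":0.0},
  {"dx":0,"dy":-0.0015,"dz":-0.0015,"rx":0,"ry":0,"rz":-48,"fingers":0.0},
  {"dx":0,"dy":-0.0015,"dz":-0.0015,"rx":0,"ry":0,"rz":-56,"fingers":0.0},
  {"dx":0,"dy":-0.0015,"dz":-0.0015,"rx":0,"ry":0,"rz":-62,"fingers":0.0},
  {"dx":0,"dy":-0.0015,"dz":-0.0015,"rx":0,"ry":0,"rz":-64,"fingers":0.0},
  {"dx":0,"dy":-0.0015,"dz":-0.0015,"rx":0,"ry":0,"rz":-64,"fingers":0.0},
  {"dx":0,"dy":-0.0015,"dz":-0.0015,"rx":0,"ry":0,"rz":-64,"fingers":0.0},
])

```text
time: 5.0
tcp_pos: [0.5799, 0.1181, 0.1001]
tcp_rot: [-0.245, -3.127, 0.009]
contact_force: [-4.3, -2.4, 0.2]
grip_width: 0.0107
finger_force: 60.4
```

```bash
python3 -c "
from h import *
go([.584,.119,.20],81);s=env.get_state();print(np.round(s['joint_positions'],2),s['torque'])"
```

```text
t 5.0 shift mm [ -3.5   1.  -81.2] rot [-0.3 -0.3  0. ] world [ 4.1  0.9 81.2]
[ 0.17  0.69 -0.65  1.98  0.65  0.7   0.53] [-0.50806914  0.81540741  0.08345738]
```

>>> send_rows([
  {"dx":0,"dy":0,"dz":0,"rx":0,"ry":0,"rz":0,"fingers":0.05},
  {"dx":0,"dy":0,"dz":0,"rx":0,"ry":0,"rz":0,"fingers":0.05},
  {"dx":0,"dy":0,"dz":0,"rx":0,"ry":0,"rz":0,"fingers":0.05},
  {"dx":0,"dy":0,"dz":-0.03,"rx":0,"ry":0,"rz":0,"fingers":0.05},
  {"dx":0,"dy":0,"dz":-0.07,"rx":0,"ry":0,"rz":0,"fingers":0.05},
  {"dx":0,"dy":0,"dz":-0.11,"rx":0,"ry":0,"rz":0,"fingers":0.05},
  {"dx":-0.1,"dy":0,"dz":-0.13,"rx":0,"ry":0,"rz":0,"fingers":0.05},
  {"dx":-0.2,"dy":0,"dz":-0.13,"rx":0,"ry":0,"rz":0,"fingers":0.05},
  {"dx":-0.2,"dy":0,"dz":-0.13,"rx":0,"ry":0,"rz":0,"fingers":0.05},
  {"dx":-0.2,"dy":0,"dz":-0.13,"rx":0,"ry":0,"rz":0,"fingers":0.05},
])

```text
time: 6.0
tcp_pos: [0.7815, 0.0896, 0.2317]
tcp_rot: [0.244, 3.13, 0.0]
contact_force: [0.4, 0.2, -0.1]
grip_width: 0.05
finger_force: 0.0
```

```bash
python3 - <<'E'
from h import *
s=env.get_state();print(s['tcp_pos'],s['contact_force'])
for n in('top','side'):
    p=optics.get_image(n);f=p['frame'][:,:,::-1]
    cv2.imwrite(f'pics/{n}1.png',cv2.resize(f[140:380,180:500],(800,600)))
    for q in('knob','latch'):
        for r in optics.trace(q,p)[:2]:
            w=world(p,r['region']);t=w[w[:,2]>.115]
            if len(t)>5: c,sz,a=cv2.minAreaRect(t[:,:2].astype(np.float32)*1000);print(n,q,r['conf'],np.round(c,1),np.round(sz,1),a,len(t))
go([.497,.109,.20],96.3,30)
E
```

```text
[0.78149199 0.08960483 0.23167729] [ 0.41265211  0.22869487 -0.09741739]
top knob 0.66 [581.4 119.3] [11.9 38.8] 82.43152618408203 101
top latch 0.72 [497.2 109.5] [23.5 11.2] 5.121052265167236 68
top latch 0.7 [544.3 116. ] [118.6  17.5] 4.216783046722412 183
side knob 0.5 [584.6 119.3] [16.8 40.5] 76.186767578125 82
t 6.3 shift mm [271.3 -23.1  47.1] rot [ -3.9 -29.9 -14.8] world [-271.7   18.6  -46.7]
```

View pics/top1.png

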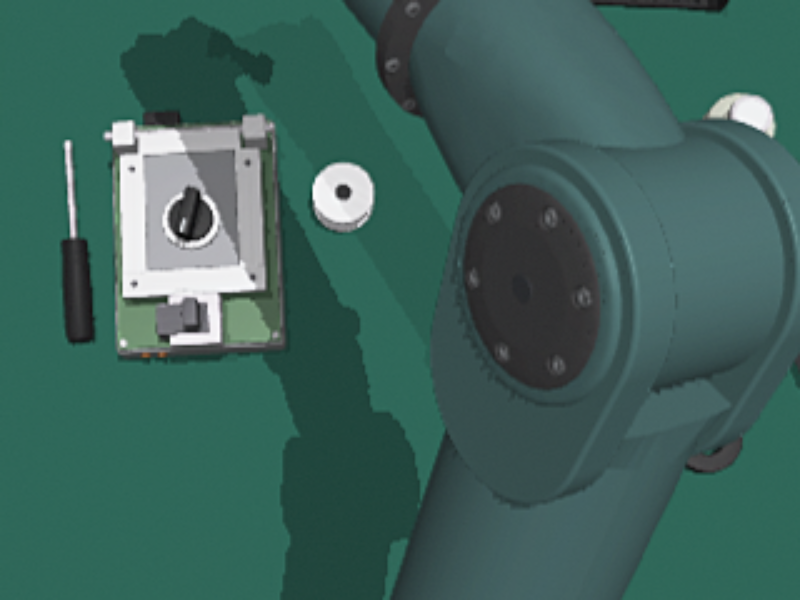

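The knob reads about 1.27 rad, so it's past the detent. I retracted the wrong way along x, but hit nothing. Next is the tab.

>>> send_rows([
  {"dx":0.271,"dy":-0.023,"dz":0.035,"rx":-3.9,"ry":-29.9,"rz":-14.8,"fingers":0.05},
  {"dx":0.271,"dy":-0.023,"dz":0.035,"rx":-3.9,"ry":-29.9,"rz":-14.8,"fingers":0.05},
  {"dx":0.271,"dy":-0.023,"dz":0.035,"rx":-3.9,"ry":-29.9,"rz":-14.8,"fingers":0.05},
  {"dx":0.271,"dy":-0.023,"dz":0.035,"rx":-3.9,"ry":-29.9,"rz":-14.8,"fingers":0.05},
  {"dx":0.271,"dy":-0.023,"dz":0.035,"rx":-3.9,"ry":-29.9,"rz":-14.8,"fingers":0.05},
  {"dx":0.271,"dy":-0.023,"dz":0.035,"rx":-3.9,"ry":-29.9,"rz":-14.8,"fingers":0.05},
  {"dx":0.271,"dy":-0.023,"dz":0.035,"rx":-3.9,"ry":-29.9,"rz":-14.8,"fingers":0.05},
  {"dx":0.271,"dy":-0.023,"dz":0.035,"rx":-3.9,"ry":-29.9,"rz":-14.8,"fingers":0.05},
  {"dx":0.271,"dy":-0.023,"dz":0.035,"rx":-3.9,"ry":-29.9,"rz":-14.8,"fingers":0.05},
  {"dx":0.271,"dy":-0.023,"dz":0.035,"rx":-3.9,"ry":-29.9,"rz":-14.8,"fingers":0.05},
  {"dx":0.271,"dy":-0.023,"dz":0.035,"rx":-3.9,"ry":-29.9,"rz":-14.8,"fingers":0.05},
])

```text
time: 7.4
tcp_pos: [0.5087, 0.1097, 0.1966]
tcp_rot: [-0.143, 2.611, 0.037]
contact_force: [1.5, -0.1, -0.4]
grip_width: 0.05
finger_force: 0.0
```

```bash
python3 -c "
from h import *
go([.497,.109,.16],96,30)
go([.497,.109,.12],96,30);print(np.round(env.get_state()['joint_positions'],2))"
```

```text
t 7.4 shift mm [28.6  0.6 44.5] rot [0.1 0.2 0.2] world [ -2.4   0.3 -52.8]
t 7.4 shift mm [48.7  0.6 79.1] rot [0.1 0.2 0.2] world [ -2.4   0.3 -92.8]
[ 0.04  0.33 -0.51  2.43  1.86  0.32 -0.52]
```

```bash
python3 -c "
from h import *
go([.497,.109,.16],96,15)
go([.497,.109,.119],96,15)"
```

```text
t 7.4 shift mm [33.4  0.6 43.8] rot [ 0.  15.2  0.2] world [ -6.9  -0.2 -54.7]
t 7.4 shift mm [54.1  0.7 79.3] rot [ 0.  15.2  0.2] world [ -6.9  -0.2 -95.7]
```

>>> send_rows([
  {"dx":0.012,"dy":0.0006,"dz":0.0,"rx":0,"ry":8,"rz":0.2,"fingers":0.05},
  {"dx":0.02,"dy":0.0006,"dz":0.015,"rx":0,"ry":15.2,"rz":0.2,"fingers":0.05},
  {"dx":0.0334,"dy":0.0006,"dz":0.0438,"rx":0,"ry":15.2,"rz":0.2,"fingers":0.05},
  {"dx":0.0334,"dy":0.0006,"dz":0.0438,"rx":0,"ry":15.2,"rz":0.2,"fingers":0.05},
  {"dx":0.0334,"dy":0.0006,"dz":0.0438,"rx":0,"ry":15.2,"rz":0.2,"fingers":0.05},
])

```text
time: 7.9
tcp_pos: [0.5042, 0.1095, 0.1403]
tcp_rot: [-0.146, 2.878, 0.023]
contact_force: [0.4, -0.2, 0.1]
grip_width: 0.0502
finger_force: 0.0
```

```bash
python3 -c "
from h import *
go([.497,.109,.119],96,15);print(np.round(env.get_state()['joint_positions'],2))"
```

```text
t 7.9 shift mm [12.4  0.1 37.5] rot [ 0.1 -0.1 -0.2] world [ -2.4  -0.  -39.4]
[ 0.07  0.45 -0.52  2.3   1.03  0.33  0.32]
```

>>> send_rows([
  {"dx":0.006,"dy":0,"dz":0.015,"rx":0,"ry":0,"rz":0,"fingers":0.05},
  {"dx":0.01,"dy":0,"dz":0.028,"rx":0,"ry":0,"rz":0,"fingers":0.05},
  {"dx":0.0124,"dy":0,"dz":0.0375,"rx":0,"ry":0,"rz":0,"fingers":0.05},
  {"dx":0.0124,"dy":0,"dz":0.0375,"rx":0,"ry":0,"rz":0,"fingers":0.05},
])

```text
time: 8.3
tcp_pos: [0.4983, 0.1088, 0.1014]
tcp_rot: [-0.154, 2.878, 0.018]
contact_force: [0.1, -0.1, 1.0]
grip_width: 0.0501
finger_force: 0.0
```

>>> send_rows([
  {"dx":0,"dy":0,"dz":0,"rx":0,"ry":0,"rz":0,"fingers":0.03},
  {"dx":0,"dy":0,"dz":0,"rx":0,"ry":0,"rz":0,"fingers":0.0},
  {"dx":0,"dy":0,"dz":0,"rx":0,"ry":0,"rz":0,"fingers":0.0},
  {"dx":0,"dy":0,"dz":0,"rx":0,"ry":0,"rz":0,"fingers":0.0},
  {"dx":0,"dy":0,"dz":0,"rx":0,"ry":0,"rz":0,"fingers":0.0},
  {"dx":0,"dy":0,"dz":0,"rx":0,"ry":0,"rz":0,"fingers":0.0},
])

```text
time: 8.9
tcp_pos: [0.4991, 0.1089, 0.1026]
tcp_rot: [-0.151, 2.877, 0.02]
contact_force: [-1.1, -0.3, 6.5]
grip_width: 0.0106
finger_force: 59.2
```

```bash
python3 -c "
from h import *
go([.497,.109,.119],96,15);s=env.get_state();print(np.round(s['joint_positions'],2),s['torque'])
print(Ro.from_rotvec(s['tcp_rot']).as_matrix().round(3))"
```

```text
t 8.9 shift mm [-2.2  0.3  2.3] rot [ 0. -0.  0.] world [ 2.7  0.6 -1.7]
[-0.08  0.51 -0.34  2.34  1.32  0.23  0.03] [-0.09302676  0.2967667  -0.04738759]
[[-0.961 -0.105  0.257]
 [-0.101  0.994  0.027]
 [-0.258  0.    -0.966]]
```

>>> send_rows([
  {"dx":0,"dy":0.003,"dz":0,"rx":0,"ry":0,"rz":0,"fingers":0.0},
  {"dx":0,"dy":0.006,"dz":0,"rx":0,"ry":0,"rz":0,"fingers":0.0},
  {"dx":0,"dy":0.009,"dz":0,"rx":0,"ry":0,"rz":0,"fingers":0.0},
  {"dx":0,"dy":0.011,"dz":0,"rx":0,"ry":0,"rz":0,"fingers":0.0},
  {"dx":0,"dy":0.011,"dz":0,"rx":0,"ry":0,"rz":0,"fingers":0.0},
  {"dx":0,"dy":0.011,"dz":0,"rx":0,"ry":0,"rz":0,"fingers":0.0},
  {"dx":0,"dy":0.011,"dz":0,"rx":0,"ry":0,"rz":0,"fingers":0.0},
])

```text
time: 9.6
tcp_pos: [0.4983, 0.1165, 0.1026]
tcp_rot: [-0.147, 2.877, 0.011]
contact_force: [-1.2, -4.8, 7.6]
grip_width: 0.0106
finger_force: 59.4
```

```bash
python3 - <<'E'
from h import *
s=env.get_state();R0=Ro.from_rotvec(s['tcp_rot']).as_matrix();print(s['tcp_pos'],s['contact_force'],s['torque'])
# lid swing: rotate about fixture y axis through hinge
yaw=np.radians(6.3); fx=np.array([np.cos(yaw),np.sin(yaw),0]); fy=np.array([-fx[1],fx[0],0])
h=np.array([.5817,.1188,0])+.085*fx+[0,0,.075]
for a in range(4,49,4):
    k=Ro.from_rotvec(np.radians(a)*fy).as_matrix()
    p=h+k@(s['tcp_pos']-h); d=R0.T@(p-s['tcp_pos']); r=np.degrees(Ro.from_matrix(R0.T@k@R0).as_rotvec())
    print(a,np.round(d*1000,1),np.round(r,1),np.round(p,3))
E
```

```text
[0.49828929 0.11651319 0.10257597] [-1.18781643 -4.75313029  7.5934268 ] [-0.94925038  0.09822005 -0.17175502]
4 [ -5.3  -0.  -10.7] [ 0.  4. -0.] [0.501 0.117 0.114]
8 [-11.3  -0.1 -20.9] [ 0.1  8.  -0.1] [0.504 0.117 0.126]
12 [-18.   -0.1 -30.8] [ 0.1 12.  -0.1] [0.508 0.118 0.137]
16 [-25.3  -0.1 -40.1] [ 0.1 16.  -0.1] [0.512 0.118 0.148]
20 [-33.3  -0.1 -48.9] [ 0.1 20.  -0.1] [0.518 0.119 0.158]
24 [-41.9  -0.1 -57.1] [ 0.2 24.  -0.2] [0.524 0.119 0.169]
28 [-51.1  -0.1 -64.7] [ 0.2 28.  -0.2] [0.531 0.12  0.178]
32 [-60.7  -0.1 -71.7] [ 0.2 32.  -0.2] [0.538 0.121 0.187]
36 [-70.9  -0.1 -77.9] [ 0.2 36.  -0.3] [0.546 0.122 0.196]
40 [-81.4  -0.1 -83.4] [ 0.3 40.  -0.3] [0.555 0.123 0.204]
44 [-92.3  -0.  -88.2] [ 0.3 44.  -0.3] [0.564 0.124 0.212]
48 [-103.5    0.   -92.2] [ 0.3 48.  -0.4] [0.574 0.125 0.218]
```

>>> send_rows([
  {"dx":0,"dy":0.002,"dz":0,"rx":0,"ry":0,"rz":0,"fingers":0.0},
  {"dx":0,"dy":0.0035,"dz":0,"rx":0,"ry":0,"rz":0,"fingers":0.0},
  {"dx":0,"dy":0.0035,"dz":0,"rx":0,"ry":0,"rz":0,"fingers":0.0},
  {"dx":0,"dy":0.0035,"dz":0,"rx":0,"ry":0,"rz":0,"fingers":0.0},
  {"dx":-0.0026,"dy":0.0035,"dz":-0.0055,"rx":0,"ry":2,"rz":0,"fingers":0.0},
  {"dx":-0.0053,"dy":0.0035,"dz":-0.0107,"rx":0,"ry":4,"rz":0,"fingers":0.0},
  {"dx":-0.0083,"dy":0.0035,"dz":-0.0158,"rx":0,"ry":6,"rz":0,"fingers":0.0},
  {"dx":-0.0113,"dy":0.0035,"dz":-0.0209,"rx":0,"ry":8,"rz":0,"fingers":0.0},
  {"dx":-0.0113,"dy":0.0035,"dz":-0.0209,"rx":0,"ry":8,"rz":0,"fingers":0.0},
])

```text
time: 10.5
tcp_pos: [0.5032, 0.1192, 0.1247]
tcp_rot: [-0.152, 3.02, 0.001]
contact_force: [1.1, -6.8, -1.6]
grip_width: 0.0109
finger_force: 59.9
```

```bash
cat > lift.py <<'E'
from h import *
s=env.get_state();R0=Ro.from_rotvec(s['tcp_rot']).as_matrix();print(s['time'],s['tcp_pos'],s['contact_force'],s['torque'],np.round(s['joint_positions'],2))
yaw=np.radians(6.3); fx=np.array([np.cos(yaw),np.sin(yaw),0]); fy=np.array([-fx[1],fx[0],0])
h=np.array([.5817,.1188,0])+.085*fx+[0,0,.075]
g=s['tcp_pos']-env.pinch_z*R0[:,2]-h
print('lid deg by grasp point',np.degrees(np.arctan2(g[2],-g@fx))-np.degrees(np.arctan2(.044,.17)),'r',np.hypot(g[2],g@fx),'tilt',np.degrees(np.arcsin(R0[:,2]@fx)))
for a in range(4,41,4):
    k=Ro.from_rotvec(np.radians(a)*fy).as_matrix()
    p=h+k@(s['tcp_pos']-h); d=R0.T@(p-s['tcp_pos']); r=np.degrees(Ro.from_matrix(R0.T@k@R0).as_rotvec())
    print(a,np.round(d*1000,1),np.round(r,1),np.round(p,3))
E
python3 lift.py; python3 - <<'E'
from h import *
p=optics.get_image('side');f=p['frame'][:,:,::-1]
cv2.imwrite('pics/s2.png',cv2.resize(f[200:350,230:430],(800,600)))
E
```

```text
10.5 [0.50316048 0.11924949 0.12467919] [ 1.13072309 -6.75282019 -1.5856219 ] [-1.1644666  -0.50825504 -0.00958536] [ 0.14  0.54 -0.63  2.21  0.79  0.5   0.56]
lid deg by grasp point 7.936279543023799 r 0.17874429193981337 tilt 6.710358417767198
4 [ -5.2  -0.  -10.7] [ 0.  4. -0.] [0.507 0.12  0.136]
8 [-11.   -0.  -21.1] [ 0.1  8.  -0.1] [0.512 0.12  0.147]
12 [-17.6  -0.  -31. ] [ 0.1 12.  -0.1] [0.517 0.121 0.157]
16 [-24.9  -0.  -40.4] [ 0.1 16.  -0.1] [0.523 0.121 0.168]
20 [-32.8  -0.  -49.3] [ 0.2 20.  -0.1] [0.53  0.122 0.177]
24 [-41.3  -0.  -57.6] [ 0.2 24.  -0.2] [0.537 0.123 0.187]
28 [-50.4   0.  -65.3] [ 0.3 28.  -0.2] [0.545 0.124 0.195]
32 [-60.    0.1 -72.3] [ 0.3 32.  -0.2] [0.554 0.125 0.204]
36 [-70.    0.1 -78.7] [ 0.3 36.  -0.2] [0.563 0.126 0.211]
40 [-80.5   0.2 -84.3] [ 0.4 40.  -0.3] [0.573 0.127 0.218]
```

View pics/s2.png

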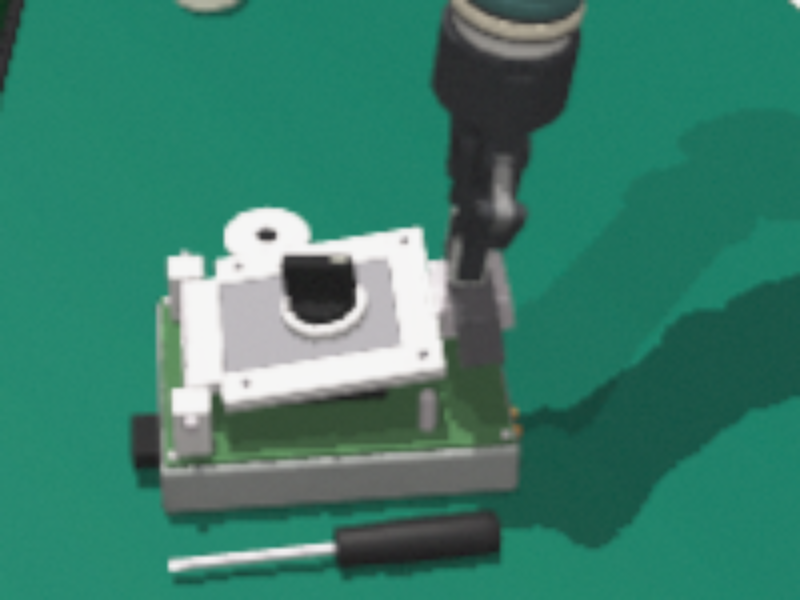

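The side view shows the lid rising, with the fingers holding the tab at about (480,270). I'll keep lifting along the arc.

>>> send_rows([
  {"dx":-0.0052,"dy":0,"dz":-0.0107,"rx":0,"ry":4,"rz":0,"fingers":0.0},
  {"dx":-0.011,"dy":0,"dz":-0.0211,"rx":0,"ry":8,"rz":0,"fingers":0.0},
  {"dx":-0.0176,"dy":0,"dz":-0.031,"rx":0,"ry":12,"rz":0,"fingers":0.0},
  {"dx":-0.0249,"dy":0,"dz":-0.0404,"rx":0,"ry":16,"rz":0,"fingers":0.0},
  {"dx":-0.0328,"dy":0,"dz":-0.0493,"rx":0,"ry":20,"rz":0,"fingers":0.0},
  {"dx":-0.0328,"dy":0,"dz":-0.0493,"rx":0,"ry":20,"rz":0,"fingers":0.0},
])

```text
time: 11.15
tcp_pos: [0.5293, 0.1219, 0.1771]
tcp_rot: [0.148, -2.902, 0.027]
contact_force: [-1.9, -6.2, -1.6]
grip_width: 0.0109
finger_force: 60.3
```

```bash
python3 lift.py
```

```text
11.15 [0.529267   0.12192301 0.17709593] [-1.88031795 -6.19298265 -1.64895215] [-1.12931762 -0.05412846  0.44372724] [ 0.26  0.66 -0.81  1.89  0.44  1.05  0.91]
lid deg by grasp point 27.742296307769095 r 0.17887420033515164 tilt -13.529461066695976
4 [ -5.1  -0.  -10.8] [ 0.  4. -0.] [0.537 0.123 0.186]
8 [-10.9   0.  -21.2] [ 0.1  8.  -0. ] [0.545 0.124 0.195]
12 [-17.4   0.  -31.1] [ 0.1 12.  -0.1] [0.553 0.125 0.203]
16 [-24.6   0.  -40.6] [ 0.1 16.  -0.1] [0.563 0.126 0.211]
20 [-32.5   0.1 -49.6] [ 0.2 20.  -0.1] [0.572 0.127 0.218]
24 [-40.9   0.1 -58. ] [ 0.2 24.  -0.1] [0.582 0.128 0.224]
28 [-49.9   0.2 -65.8] [ 0.2 28.  -0.1] [0.593 0.129 0.229]
32 [-59.5   0.2 -72.9] [ 0.3 32.  -0.1] [0.604 0.13  0.234]
36 [-69.5   0.3 -79.4] [ 0.3 36.  -0.2] [0.615 0.131 0.238]
40 [-79.9   0.3 -85.1] [ 0.3 40.  -0.2] [0.626 0.133 0.241]
```

>>> send_rows([
  {"dx":-0.0051,"dy":0,"dz":-0.0108,"rx":0,"ry":4,"rz":0,"fingers":0.0},
  {"dx":-0.0109,"dy":0,"dz":-0.0212,"rx":0,"ry":8,"rz":0,"fingers":0.0},
  {"dx":-0.0174,"dy":0,"dz":-0.0311,"rx":0,"ry":12,"rz":0,"fingers":0.0},
  {"dx":-0.0246,"dy":0,"dz":-0.0406,"rx":0,"ry":16,"rz":0,"fingers":0.0},
  {"dx":-0.026,"dy":0,"dz":-0.043,"rx":0,"ry":17,"rz":0,"fingers":0.0},
  {"dx":-0.026,"dy":0,"dz":-0.043,"rx":0,"ry":17,"rz":0,"fingers":0.0},
  {"dx":-0.026,"dy":0,"dz":-0.043,"rx":0,"ry":17,"rz":0,"fingers":0.0},
  {"dx":-0.026,"dy":0,"dz":-0.043,"rx":0,"ry":17,"rz":0,"fingers":0.0},
])

```text
time: 11.95
tcp_pos: [0.5637, 0.1256, 0.2121]
tcp_rot: [0.135, -2.61, 0.046]
contact_force: [-0.5, -6.4, -3.3]
grip_width: 0.0108
finger_force: 60.2
```

```bash
python3 lift.py|head -4; python3 - <<'E'
from h import *
p=optics.get_image('side');f=p['frame'][:,:,::-1]
cv2.imwrite('pics/s3.png',cv2.resize(f[200:350,230:430],(800,600)))
for q in('module','lid','knob'):
  for r in optics.trace(q,p)[:1]:
    w=world(p,r['region']);print(q,r['conf'],np.median(w,0).round(3),len(w))
    if q=='lid':
        c=w-np.median(w,0); n=np.linalg.svd(c,full_matrices=False)[2][2];print('lid angle',np.degrees(np.arccos(abs(n[2]))))
E
```

```text
11.95 [0.5637248  0.12564733 0.21206106] [-0.51209024 -6.43254367 -3.30311245] [-0.83546383 -0.67384286  0.61019806] [ 0.22  0.79 -0.8   1.61  0.32  1.46  1.  ]
lid deg by grasp point 44.317158174047165 r 0.1790605720837438 tilt -30.29228891257938
4 [ -5.   -0.  -10.8] [ 0.  4. -0.] [0.573 0.127 0.219]
8 [-10.8   0.  -21.2] [ 0.1  8.  -0. ] [0.584 0.128 0.225]
module 0.64 [0.585 0.119 0.047] 287
lid 0.61 [0.602 0.136 0.152] 2247
lid angle 46.248126826013845
knob 0.56 [0.546 0.153 0.2  ] 238
```

View pics/s3.png

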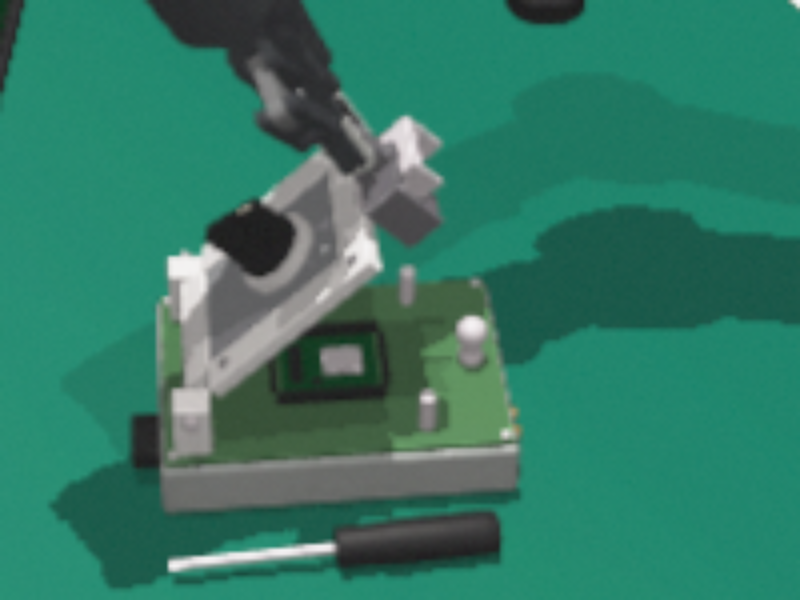

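The lid is held at about 45°, gripped at (355,150). The module sits in its nest at (335,360), the ball stud at (470,335) is free, and the arm is still. Handing in.

```bash
python3 -c "
from h import *
print(env.hand_in())"
```

```text
the job is handed in; nothing more can be done
None
```

I turned the knob past its detent (about 1.27 rad), freed the latch, and handed the job in at about 12 s with the lid gripped at about 45° and the module in its nest; the hand-in returned no verdict.

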